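# Free the transport lock and dock the tube carriage of an analyser

### The job

Dock the tube rack: push the carriage by its upright handle all the way home into the analyser's tunnel. A lock bar holds the carriage, so first slide the lock's knob aside as far as it goes; it moves freely to one side only and you cannot see which, so push it gently, feel for the side that gives and never force it. Push, do not squeeze the knob, leave the other things on the bench undisturbed, and let go of everything at the end.

Things in the scene. Friction and masses are not known exactly. Their poses are not given: they have to be found in the camera images.
- analyser: White bench analyser, fixed; origin: centre of its underside on the bench. Its x runs across it (away from the robot at yaw 0), its y along it towards the tunnel (to the robot's left at yaw 0), z up. Deck 260 (x) by 400 (y) mm, top 40 mm above the bench. All heights below are above the bench, all x and y in this frame.
- tunnel_mouth (a point): Middle of the lower edge of the tunnel mouth, at analyser x 40, y -5 mm, height 40 mm. From here to the deck's +y end stands the measuring head, full deck width (x -130 to 130 mm), 155 mm high (161 with its blue cover). The tunnel is 80 mm wide.
- lock_housing (a point): Centre of the top of the grey lock housing on the deck, at analyser x -63, y -57.5 mm, height 72 mm; the housing is 118 (x) by 105 (y) mm. A dark slot along x on it guides the lock knob. Once the knob is 18 mm or more from its locked place the carriage is free (21 mm is asked; the far buffer stops it at about 26).
- lock_knob (a point): Centre of the lock bar's knob, a grey metal block 16 (x) by 60 (y) by 34 mm high, height 74 to 108. Locked at x -60 (+-2), y -70 mm. Slides along x only, friction 4 N, stays put. One way (+x or -x, hidden, varies) it goes 26 mm to a sprung buffer, the other way only 4 mm. Buffers give 1 mm per 4 N and push back. Over 40 N of finger force on it is forcing.
- carriage (a joint): How far the carriage has slid along analyser +y, in m: 0 to 0.004 at the start (while locked it is stopped at about 0.005), 0.10 fully home against a rigid stop. Friction about 3 N plus slight damping (15 N per m/s); it stays where it is left.
- push_handle (a point): Centre of the carriage's upright handle, a grey cross bar 80 (x) by 14 (y) by 36 mm high, height 79 to 115 mm, on two posts at the carriage's rear. At carriage 0 it is at analyser x 40, y -153 mm; it moves along +y. The deck is free for 40 mm behind it. In front of it is a blue rack with six yellow-capped tubes, tops 128 mm high.
- reagent_bottle: White bottle, 64 mm across, 150 mm high, standing on the bench beyond the analyser (its +x side); origin at its underside. Leave alone.
- beaker: Clear beaker, 70 mm across, 90 mm high, standing on the bench beyond the deck's -y end; origin at its underside. Leave alone.
- pipette: Grey hand pipette, 220 mm long, 24 mm thick, lying on the bench on the analyser's -x side; origin at its underside near the middle. Leave alone.

How it is judged:
By the outcome, as a careful person would: the job done as asked, in the order asked, and still so for the second after the job is handed in, with the robot touching nothing.
It also fails if it takes over 54 s, if anything falls off the work surface, if the arm or the gripper's body presses on something with over 40 N, if the wrist force passes 120 N, or if a joint passes its speed limit or range.

### The arm

A 7-joint arm with a two-finger parallel gripper is mounted at the origin on the work surface. World frame = base frame: x ahead of the robot, y to its left, z up, the work surface at z = 0. Lengths are in mm, angles in rad, forces in N, time in s.
With the tool pointing down it reaches from about 400 to 850 mm from the base axis. Payload 4.4 kg.
Tool frame: the origin (TCP) lies midway between the tips of the shut fingers; the grasp point (between the pads) lies grip_point_offset behind it (grip_point_offset is the distance from the TCP to the grasp point, in mm); z points along the fingers, y is the direction in which the jaws open and shut (so a half turn about z gives the same grasp; the last joint's range is limited). The gripper opens to 94 mm and grips with 3 to 60 N. Pads are 16 mm wide; open, the fingers measure 119 mm over their backs; the gripper's body (75 mm by 177 mm) begins 78 mm behind the grasp point.
Start: joints at [-1.297, 0.628, 0.038, 1.517, -0.027, 0.996, -0.02], TCP at [216.62, 612.857, 205.478] pointing down, gripper open.
Joint ranges: [-3.06, 3.06], [-0.37, 2.12], [-1.25, 1.32], [0.18, 2.47], [-1.1, 4.24], [0.23, 1.98], [-2.94, 2.94]. Speed limits (rad/s): [2.57, 2.57, 3.14, 3.14, 3.14, 3.14, 3.14].

### API

Orientations are given as a unit quaternion [x, y, z, w].
In Python, from rig import get_state, get_image, sign_off, look_for, cut_out, spot_point, grip_point_offset gives the robot as it stands.
- The arm moves only by the shell command python3 -m inch 'ROWS' [OPENING]. ROWS is JSON, a list of rows, each a list of 4 numbers: the shift along the tool's x, y, z in cm, then the turn about the tool's z in degrees. A call has 1 to 12 rows; each row shifts and turns the pose as measured when the row begins, along the tool's axes as they then stand; what a row does not reach is not made up. A row lasts 1/12 s, in which the tool goes at most 41.7 mm and 7.16 degrees, less where a joint would pass 70% of its speed; a pose out of reach is approached as far as the arm can. A call is refused whole if a number of a shift passes 4.17 or a number of a turn 7.16, either way. A call with a gripper value outside its range is refused whole. OPENING is the finger opening in cm, from 0 to 9.4, set as the call begins (- or left out, the last holds). The fingers move at their own pace and stop on an object; the grip force is fixed at half the most. Time passes only in rows, so rows that do not move let the fingers close. It gives the time, the measured TCP pose, the force and the opening at its end, in the units of the state.
- get_state(): the state, without advancing time (a new reading comes with each control period).
- get_image(name): name is "scene" or "top" or "wrist"; returns a dict with "color" (480x640x3 uint8, red, green, blue), "depth" (480x640 float32, mm along the optical axis (not along the pixel's ray), 0 where there is no reading), "camera_matrix" (3x3 intrinsics, pixels), "rvec" (rotation vector, rad) and "tvec" (3), from world to camera coordinates, as OpenCV has them. Camera axes: x right, y down, z forward; pixel columns grow to the right and rows downward; lengths in mm; the calibration is good to about 2 mm. A picture is of the moment at which its call begins.
- sign_off(): hands the job in, once; it reports no verdict.
Trained networks look in a picture, given as the dict that the camera call returned (one of the last four; its "shot" number tells which), for a name from the list of things; names that differ only in an ending like _2 or _b are one class to them, and where a whole thing is asked for, a point or a joint stands for the part that bears it (a point fixed in the world has none). Each returns a list of dicts, best first, with "confidence" (0 to 1); they miss things now and then, are a little off and sometimes report something else, mostly with a low value. They report only what shows in the picture. A call takes as long as a camera call.
- look_for(query, picture): "pixel" ([column, row] in pixels, amid what is visible of it).
- cut_out(query, picture): "mask" (480x640 bool, what is visible of it) and "pixel" ([column, row] in pixels, amid what is visible of it).
- spot_point(query, picture): "pixel" ([column, row] in pixels: a listed point, or the origin of a listed thing).
The state is a dict: "time": time; "qpos": joint angles; "joint_velocities": joint speeds; "joint_torque": joint torques, N m; "position": TCP position; "tcp_rot": TCP orientation; "wrist_force": force on the tool from outside, world axes, zero at the start; "ft_torque": the same for the moment, N m; "grip_width": finger opening in mm.
Only numpy, scipy, OpenCV 4.12 (cv2) and the standard library are available. Lean on these libraries where they do the work, as an engineer would, in place of code of your own. Each camera call takes 0.05 s, during which the arm holds its last target. There are 200 camera calls.

## Working session

There is one attempt and no reset: what is moved stays moved. The work goes in short steps, Python scripts to look and compute and a shell command to move; the robot and the scene stay as the last step left them, time stands still between calls to the robot, and variables do not carry over. Pictures are saved under pics/ and viewed, about 8 in all and at most 12, crops included, and the job is handed in when it is done.

```bash
mkdir -p pics; ls
cat > h.py <<'E'
import numpy as np, cv2
from rig import *
from scipy.spatial.transform import Rotation as R
def proj(im,P):
    return cv2.projectPoints(np.float64(P).reshape(-1,1,3),np.float64(im["rvec"]),np.float64(im["tvec"]),np.float64(im["camera_matrix"]),None)[0].reshape(-1,2)
def ray(im,px):
    K=np.float64(im["camera_matrix"]);Rm=cv2.Rodrigues(np.float64(im["rvec"]))[0]
    c=-Rm.T@np.float64(im["tvec"]).ravel()
    d=Rm.T@np.linalg.inv(K)@[px[0],px[1],1]
    return c,d
def atz(im,px,z):
    c,d=ray(im,px); return c+d*(z-c[2])/d[2]
def cloud(im):
    v,u=np.mgrid[0:480,0:640]; K=np.float64(im["camera_matrix"]);Rm=cv2.Rodrigues(np.float64(im["rvec"]))[0]
    c=-Rm.T@np.float64(im["tvec"]).ravel()
    D=np.stack([(u-K[0,2])/K[0,0],(v-K[1,2])/K[1,1],np.ones_like(u,float)],-1)@Rm
    return c+D*im["depth"][...,None]
def save(im,n): cv2.imwrite("pics/"+n,im["color"][...,::-1])
E
python3 - <<'E'
from h import *
s=get_state();print(s["time"],s["position"],s["tcp_rot"],R.from_quat(s["tcp_rot"]).as_matrix().round(3).tolist(),s["grip_width"],grip_point_offset)
H={"tunnel_mouth":40,"lock_housing":72,"lock_knob":91,"push_handle":97,"analyser":0,"reagent_bottle":0,"beaker":0,"pipette":0}
ims=[]
for n in ["top","scene"]:
    im=get_image(n);save(im,n+"1.png");ims.append(im)
    for q,z in H.items():
        r=spot_point(q,im)
        for k in r[:2]: print(n,q,round(k["confidence"],2),np.round(k["pixel"]),atz(im,k["pixel"],z).round(1))
cv2.imwrite("pics/both.png",cv2.resize(np.vstack([i["color"] for i in ims])[...,::-1],(400,600)))
E
```

```text
pics
0.0 [216.41436602 612.21826537 204.56904405] [ 1.69093364e-01  9.85599602e-01 -9.15216242e-04 -1.45514497e-04] [[-0.943, 0.333, -0.001], [0.333, 0.943, -0.002], [-0.0, -0.002, -1.0]] 94.24631334615127 18.8
top tunnel_mouth 0.72 [269. 202.] [607.9  31.9  40. ]
top lock_housing 0.65 [298. 259.] [509.2 -21.3  72. ]
top lock_housing 0.52 [356. 190.] [ 623.  -109.9   72. ]
top lock_knob 0.91 [305. 256.] [511.5 -32.6  91. ]
top push_handle 0.8 [354. 190.] [ 616.3 -106.1   97. ]
top analyser 0.67 [261. 233.] [563.7  47.1   0. ]
top reagent_bottle 0.91 [236. 128.] [754.6 100.1   0. ]
top beaker 0.95 [422. 233.] [ 569.1 -231.2    0. ]
top pipette 0.97 [254. 348.] [370.1  51.    0. ]
scene tunnel_mouth 0.76 [371. 278.] [600.8  39.2  40. ]
scene lock_housing 0.58 [346. 217.] [504.8 -18.9  72. ]
scene lock_knob 0.75 [338. 207.] [504.7 -32.2  91. ]
scene push_handle 0.74 [277. 244.] [ 612.5 -105.4   97. ]
scene analyser 0.96 [373. 280.] [569.2  40.    0. ]
scene reagent_bottle 0.94 [394. 385.] [755.3  96.3   0. ]
scene beaker 0.96 [215. 256.] [ 568.9 -233.5    0. ]
```

View pics/top1.png

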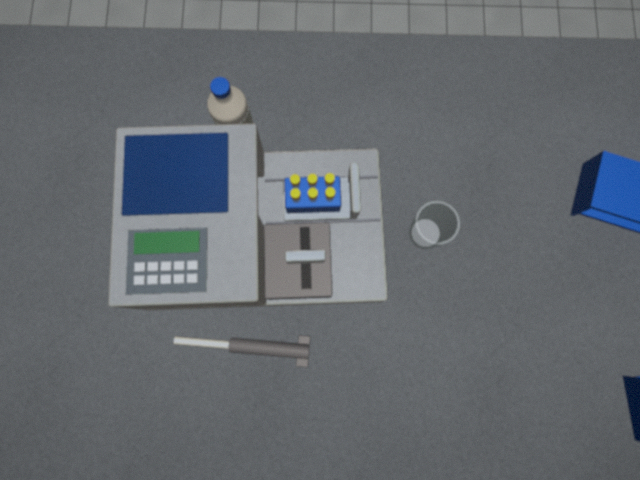

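Run:
```python
from h import *
im=get_image("top"); P=cloud(im); 
def rect(zlo,zhi,xr=(400,750),yr=(-250,300)):
    m=(P[...,2]>zlo)&(P[...,2]<zhi)&(P[...,0]>xr[0])&(P[...,0]<xr[1])&(P[...,1]>yr[0])&(P[...,1]<yr[1])&(im["depth"]>0)
    n,l,st,c=cv2.connectedComponentsWithStats(m.astype(np.uint8))
    for i in range(1,n):
        if st[i,4]>60:
            q=P[l==i]; print(zlo,st[i],q.mean(0).round(1),[np.round(x,1) for x in cv2.minAreaRect(q[:,:2].astype(np.float32))])
rect(100,111,yr=(-250,100)); rect(66,78,yr=(-200,60)); rect(30,46); rect(111,120,yr=(-200,60)); rect(145,170)
```

```text
100 [225 103  16  13 112] [741.2  89.  105.1] [array([741.5,  88.1]), array([10.8, 25.8]), np.float64(35.0)]
100 [285 249  41  13 436] [510.9 -32.1 106.8] [array([511.2, -32.4]), array([16.4, 59.9]), np.float64(3.2)]
66 [286 208  55   4  99] [589.  -41.6  72.1] [array([589.3, -42.4]), array([ 2.1, 86.5]), np.float64(2.9)]
66 [ 262  222   71   82 4523] [507.4 -18.1  71.3] [array([505.5, -18.9]), array([126.1, 108. ]), np.float64(2.9)]
30 [ 258  148  130  157 9890] [581.9 -78.8  39.3] [array([574.6, -55.5]), array([260., 207.]), np.float64(3.2)]
111 [350 162  11  50 390] [ 616.5 -105.9  113.6] [array([ 617.1, -106. ]), array([77.2, 13.4]), np.float64(3.7)]
145 [  109   123   150   183 25823] [557.3 136.  157. ] [array([563.5, 138.1]), array([259.9, 204.9]), np.float64(3.3)]
```

The top view shows the analyser with the head at the left (110–260, 125–305), the knob at (305,256), the handle at (354,190), and the beaker and pipette clear. From this I get yaw ≈3.25°, origin ≈(569, 41), knob ≈(511, -32) and handle ≈(617, -106). I'll turn the jaws along the analyser's x and go above the knob.

```bash
python3 -m inch '[[0,0,-0.4,6.74],[0,0,-0.4,6.74],[0,0,-0.4,6.74],[0,0,-0.4,6.74],[0,0,-0.4,6.74],[0,0,-0.4,6.74],[0,0,-0.4,6.74],[0,0,-0.4,6.74],[0,0,-0.4,6.74],[0,0,-0.4,6.74],[0,0,0,0]]' 6
cat > where.py <<'E'
from h import *
import sys
O=np.array([569.0,40.8]);a=np.deg2rad(3.25)
A=np.array([[np.cos(a),np.sin(a)],[-np.sin(a),np.cos(a)]])
s=get_state();M=R.from_quat(s["tcp_rot"]).as_matrix();p=s["position"]
print("t",round(s["time"],2),"world",p.round(1),"local",(A@(p[:2]-O)).round(1),"jaw yaw",round(np.degrees(np.arctan2(M[1,1],M[0,1])),2),"tilt",M[:2,2].round(3),"F local",(A@s["wrist_force"][:2]).round(1),round(s["wrist_force"][2],1),"w",round(s["grip_width"],1),"q",np.round(s["qpos"],2))
if len(sys.argv)>1:
    t=np.array([float(x) for x in sys.argv[1:4]]);w=np.r_[O+A.T@t[:2],t[2]]
    print("need cm",(M.T@(w-p)/10).round(2))
E
python3 where.py -62 -70 200
```

```text
time: 1.87
position: [216.0, 612.6, 247.1]
tcp_rot: [0.708, 0.706, -0.001, -0.001]
wrist_force: [-0.0, 0.1, 0.4]
grip_width: 60.2
t 1.87 world [216.  612.6 247.1] local [-320.   590.9] jaw yaw -0.17 tilt [-0.002 -0.   ] F local [-0.   0.1] 0.4 w 60.2 q [-1.49  0.62  0.38  1.47 -0.25  1.1  -1.07]
need cm [-64.44  29.7    4.66]
```

```bash
python3 -m inch '[[-3.3,1.5,0,-3.4],[-3.3,1.5,0,0],[-3.3,1.5,0,0],[-3.3,1.5,0,0],[-3.3,1.5,0,0],[-3.3,1.5,0,0],[-3.3,1.5,0,0],[-3.3,1.5,0,0],[-3.3,1.5,0,0],[-3.3,1.5,0,0]]' >/dev/null; python3 where.py -62 -70 200
```

```text
t 2.7 world [388.7 291.8 242.7] local [-165.8  260.9] jaw yaw 6.86 tilt [-0.003  0.005] F local [0.3 0.4] -0.2 w 60.3 q [-0.99  0.37  0.4   1.92 -0.19  0.89 -0.37]
need cm [-33.7    8.28   4.06]
```

```bash
python3 -m inch '[[-3.3,0.8,0,3.2],[-3.3,0.8,0,0],[-3.3,0.8,0,0],[-3.3,0.8,0,0],[-3.3,0.8,0,0],[-3.3,0.8,0,0],[-3.3,0.8,0,0],[-3.3,0.8,0,0],[-3.3,0.8,0,0],[-3.3,0.8,0,0],[0,0,0,0]]' >/dev/null; python3 where.py -62 -70 180
```

```text
t 3.62 world [502.6 -54.4 242. ] local [-71.7 -91.3] jaw yaw 5.53 tilt [0.005 0.002] F local [-0.7 -0.8] 0.7 w 59.9 q [-0.28  0.41  0.47  1.88 -0.23  0.9   0.4 ]
need cm [2.08 1.02 6.21]
```

```bash
python3 -m inch '[[1,0.5,2,2.3],[1,0.5,2,0],[0,0,2,0],[0,0,0,0]]' >/dev/null; python3 where.py -62 -70 180
python3 - <<'E'
from h import *
O=np.array([569.0,40.8]);a=np.deg2rad(3.25)
A=np.array([[np.cos(a),np.sin(a)],[-np.sin(a),np.cos(a)]])
im=get_image("wrist");save(im,"w1.png")
for q,z in [("lock_knob",91),("lock_housing",72),("push_handle",97),("tunnel_mouth",40)]:
    for k in spot_point(q,im)[:2]:
        P=atz(im,k["pixel"],z); print(q,round(k["confidence"],2),np.round(k["pixel"]),P.round(1),(A@(P[:2]-O)).round(1))
P=cloud(im);m=(P[...,2]>100)&(P[...,2]<112)&(im["depth"]>0)
n,l,st,c=cv2.connectedComponentsWithStats(m.astype(np.uint8))
for i in range(1,n):
    if st[i,4]>200:
        q=P[l==i];r=cv2.minAreaRect(q[:,:2].astype(np.float32));print(st[i],q[:,2].mean().round(1),[np.round(x,1) for x in r],(A@(np.array(r[0])-O)).round(1))
E
```

```text
t 3.95 world [513.5 -37.  181.4] local [-59.8 -74.5] jaw yaw 3.39 tilt [0.011 0.002] F local [-1.  -0.8] -0.4 w 60.5 q [-0.28  0.5   0.44  1.94 -0.3   0.76  0.39]
need cm [ 0.45 -0.22  0.14]
lock_knob 0.94 [309. 236.] [511.7 -31.7  91. ] [-61.4 -69.2]
lock_housing 0.75 [303. 216.] [506.3 -19.7  72. ] [-66.  -56.8]
lock_housing 0.32 [169. 124.] [397.4  47.9  72. ] [-170.9   16.8]
push_handle 0.8 [429. 328.] [ 618.7 -106.5   97. ] [  41.3 -149.8]
tunnel_mouth 0.56 [419. 150.] [606.5  39.6  40. ] [37.4 -3.3]
[ 297  202   22   76 1562] 107.3 [array([510.7, -31.4]), array([16. , 59.6]), np.float64(3.7)] [-62.3 -68.8]
[414 321  66  11 526] 106.7 [array([629.3, -98.3]), array([50.7,  3.2]), np.float64(3.0)] [  52.3 -142.3]
```

View pics/w1.png

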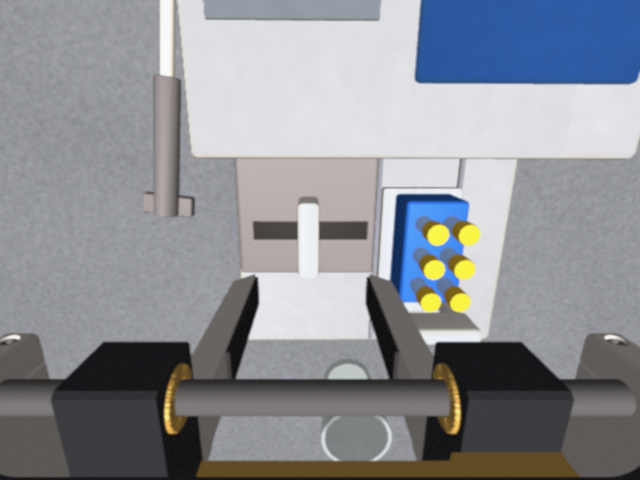

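The wrist view shows the knob at (309,236), centred between the fingers, with the rack to the right at (395–470, 195–310). I'll narrow the gap so a finger can't reach the rack, then descend astride the knob.

```bash
python3 -m inch '[[0.3,-0.25,0,0],[0.2,0,1,0],[0,0,2,0],[0,0,2,0],[0,0,0,0]]' 3.4; python3 where.py -62 -70 86
```

```text
time: 4.62
position: [517.9, -31.6, 137.6]
tcp_rot: [0.686, 0.728, 0.011, 0.01]
wrist_force: [0.6, -0.0, 0.9]
grip_width: 34.4
t 4.62 world [517.9 -31.6 137.6] local [-55.1 -69.4] jaw yaw 3.4 tilt [0.029 0.003] F local [ 0.6 -0.1] 0.9 w 34.4 q [-0.26  0.55  0.39  1.99 -0.35  0.63  0.42]
need cm [-0.07 -0.84  5.14]
```

```bash
python3 -m inch '[[0,-0.4,0,0],[0,-0.4,0,0],[0,0,0,0]]'; python3 where.py -62 -70 86
```

```text
time: 4.87
position: [509.0, -31.9, 137.9]
tcp_rot: [0.686, 0.728, 0.011, 0.01]
wrist_force: [-0.4, -0.7, 0.1]
grip_width: 34.0
t 4.87 world [509.  -31.9 137.9] local [-64.  -69.2] jaw yaw 3.42 tilt [0.029 0.003] F local [-0.4 -0.7] 0.1 w 34.0 q [-0.26  0.54  0.39  2.01 -0.35  0.62  0.43]
need cm [-0.08  0.05  5.19]
```

```bash
python3 -m inch '[[0,0,0.5,0],[0,0,0.5,0],[0,0,0.5,0],[0,0,0.5,0],[0,0,0,0]]'; python3 where.py -62 -70 86
```

```text
time: 5.28
position: [511.4, -31.8, 118.7]
tcp_rot: [0.685, 0.728, 0.013, 0.011]
wrist_force: [0.6, 0.6, 0.3]
grip_width: 33.9
t 5.28 world [511.4 -31.8 118.7] local [-61.7 -69.2] jaw yaw 3.44 tilt [0.034 0.003] F local [0.6 0.6] 0.3 w 33.9 q [-0.24  0.57  0.37  2.03 -0.38  0.57  0.45]
need cm [-0.08 -0.15  3.26]
```

```bash
python3 -m inch '[[0,-0.06,0.55,0],[0,-0.06,0.55,0],[0,-0.06,0.55,0],[0,-0.06,0.55,0],[0,-0.06,0.5,0],[0,-0.06,0.5,0],[0,0,0,0]]'; python3 where.py -62 -70 86
```

```text
time: 5.87
position: [508.4, -32.1, 82.3]
tcp_rot: [0.686, 0.728, 0.012, 0.011]
wrist_force: [-1.0, 0.3, -0.5]
grip_width: 34.3
t 5.87 world [508.4 -32.1  82.3] local [-64.7 -69.4] jaw yaw 3.42 tilt [0.033 0.003] F local [-0.9  0.4] -0.5 w 34.3 q [-0.2   0.63  0.32  2.06 -0.42  0.48  0.48]
need cm [-0.06  0.28 -0.36]
```

```bash
python3 -m inch '[[0,-0.2,0,0],[0,-0.2,0,0],[0,-0.2,0,0],[0,0,0,0]]' >/dev/null; python3 where.py; python3 -m inch '[[0,-0.2,0,0],[0,-0.1,0,0],[0,0,0,0]]'>/dev/null; python3 where.py;  python3 -m inch '[[0,-0.2,0,0],[0,-0.1,0,0]]'>/dev/null; python3 where.py
```

```text
t 6.2 world [502.7 -32.7  82. ] local [-70.3 -69.6] jaw yaw 3.41 tilt [0.034 0.002] F local [-0.2  0.3] -0.7 w 34.2 q [-0.2   0.62  0.31  2.07 -0.42  0.47  0.49]
t 6.45 world [502.3 -32.9  82.9] local [-70.8 -69.8] jaw yaw 3.44 tilt [0.04  0.002] F local [0.2 0.1] -0.0 w 34.1 q [-0.2   0.62  0.31  2.08 -0.42  0.46  0.49]
t 6.62 world [501.2 -33.1  83.3] local [-71.9 -69.9] jaw yaw 3.45 tilt [0.044 0.001] F local [4.  0.6] -2.7 w 33.9 q [-0.2   0.62  0.31  2.09 -0.42  0.45  0.49]
```

```bash
for i in 1 2; do python3 -m inch '[[0,-0.2,0,0],[0,-0.2,0,0]]'>/dev/null; python3 where.py; done
```

```text
t 6.78 world [498.9 -33.2  83.4] local [-74.2 -69.9] jaw yaw 3.48 tilt [0.048 0.001] F local [4.3 0.4] -3.3 w 33.9 q [-0.2   0.61  0.31  2.1  -0.42  0.44  0.5 ]
t 6.95 world [495.6 -33.4  83.4] local [-77.5 -70. ] jaw yaw 3.5 tilt [0.049 0.001] F local [ 4.9 -0.5] -2.3 w 34.3 q [-0.19  0.61  0.3   2.11 -0.43  0.43  0.5 ]
```

```bash
for i in 1 2 3; do python3 -m inch '[[0,-0.2,0,0],[0,-0.2,0,0]]'>/dev/null; python3 where.py; done
```

```text
t 7.12 world [491.8 -33.7  83.4] local [-81.3 -70. ] jaw yaw 3.5 tilt [0.051 0.001] F local [4.5 0.2] -2.6 w 34.0 q [-0.19  0.6   0.3   2.12 -0.43  0.43  0.5 ]
t 7.28 world [487.7 -33.9  83.3] local [-85.4 -70. ] jaw yaw 3.5 tilt [0.051 0.001] F local [5.7 0.2] -1.7 w 33.7 q [-0.19  0.6   0.3   2.13 -0.43  0.42  0.51]
t 7.45 world [483.6 -34.1  83.3] local [-89.5 -70. ] jaw yaw 3.5 tilt [0.052 0.001] F local [4.2 0.5] -1.5 w 34.5 q [-0.19  0.6   0.29  2.14 -0.43  0.41  0.51]
```

```bash
for i in 1 2; do python3 -m inch '[[0,-0.2,0,0],[0,-0.1,0,0]]'>/dev/null; python3 where.py; done
```

```text
t 7.62 world [480.2 -34.3  83.3] local [-92.9 -70. ] jaw yaw 3.5 tilt [0.052 0.001] F local [4.5 0.6] -1.6 w 33.8 q [-0.19  0.59  0.29  2.15 -0.43  0.4   0.51]
t 7.78 world [478.1 -34.5  83.4] local [-95. -70.] jaw yaw 3.51 tilt [0.055 0.001] F local [7.7 0.7] -3.6 w 34.0 q [-0.18  0.59  0.29  2.16 -0.43  0.39  0.51]
```

```bash
for i in 1 2; do python3 -m inch '[[0,-0.15,0,0],[0,0,0,0]]'>/dev/null; python3 where.py; done
```

```text
t 7.95 world [478.1 -34.5  83.4] local [-95. -70.] jaw yaw 3.54 tilt [0.058 0.   ] F local [2.5 0.1] -2.0 w 34.3 q [-0.18  0.59  0.29  2.16 -0.43  0.39  0.52]
t 8.12 world [478.  -34.6  83.4] local [-95.1 -70.1] jaw yaw 3.57 tilt [ 0.06 -0.  ] F local [3.6 0.4] -0.7 w 33.7 q [-0.18  0.59  0.28  2.16 -0.44  0.38  0.52]
```

```bash
for i in 1 2; do python3 -m inch '[[0,-0.25,0,0],[0,-0.2,0,0]]'>/dev/null; python3 where.py; done
```

```text
t 8.28 world [477.5 -34.8  83.5] local [-95.7 -70.3] jaw yaw 3.62 tilt [ 0.068 -0.002] F local [8.8 1.6] -5.3 w 34.0 q [-0.18  0.58  0.28  2.17 -0.44  0.37  0.52]
t 8.45 world [477.7 -35.   83.7] local [-95.5 -70.5] jaw yaw 3.68 tilt [ 0.076 -0.003] F local [8.4 1.1] -4.7 w 34.0 q [-0.18  0.58  0.27  2.18 -0.44  0.36  0.52]
```

Free side is -x: about 24 mm at a constant ~4.5 N, then the force rises at a stop. I'll back off and lift, then check.

```bash
python3 -m inch '[[0,0.3,0,0],[0,0.3,0,0],[0,0.2,0,0],[0,0,0,0]]' >/dev/null; python3 where.py; python3 -m inch '[[0,0.07,-0.7,0],[0,0.07,-0.7,0],[0,0.07,-0.7,0],[0,0.07,-0.7,0],[0,0.07,-0.7,0],[0,0.07,-0.7,0],[0,0,-2,0],[0,0,-2,0],[0,0,0,0]]'>/dev/null;python3 where.py 40 -190 150
cat > look.py <<'E'
from h import *
import sys
O=np.array([569.0,40.8]);a=np.deg2rad(3.25)
A=np.array([[np.cos(a),np.sin(a)],[-np.sin(a),np.cos(a)]])
im=get_image(sys.argv[1]);save(im,sys.argv[2])
for q,z in [("lock_knob",91),("push_handle",97),("beaker",0),("pipette",0)]:
    for k in spot_point(q,im)[:1]:
        P=atz(im,k["pixel"],z); print(q,round(k["confidence"],2),np.round(k["pixel"]),P.round(1),(A@(P[:2]-O)).round(1))
P=cloud(im);L=(P[...,:2]-O)@A.T
for nm,xr,yr,zr in [("knob",(-115,-5),(-115,-20),(100,112)),("handle",(-10,90),(-185,-40),(107,119))]:
    m=(im["depth"]>0)&(P[...,2]>zr[0])&(P[...,2]<zr[1])&(L[...,0]>xr[0])&(L[...,0]<xr[1])&(L[...,1]>yr[0])&(L[...,1]<yr[1])
    n,l,st,c=cv2.connectedComponentsWithStats(m.astype(np.uint8))
    for i in range(1,n):
        if st[i,4]>150: print(nm,st[i],[np.round(x,1) for x in cv2.minAreaRect(L[l==i].astype(np.float32))])
E
python3 look.py top top2.png; python3 look.py wrist w2.png
```

```text
t 8.78 world [479.1 -34.5  83.1] local [-94.  -70.1] jaw yaw 3.63 tilt [ 0.064 -0.001] F local [ 0.  -0.3] 0.6 w 34.0 q [-0.18  0.59  0.28  2.16 -0.44  0.38  0.52]
t 9.53 world [474.2 -34.6 171.9] local [-98.9 -69.9] jaw yaw 3.53 tilt [ 0.057 -0.001] F local [-0.  -0.5] 0.8 w 34.0 q [-0.3   0.44  0.43  2.09 -0.32  0.62  0.41]
need cm [-12.06  13.68   3.03]
push_handle 0.78 [353. 192.] [ 611.9 -103.3   97. ] [  34.6 -146.3]
beaker 0.8 [424. 232.] [ 571.3 -234.5    0. ] [ -13.3 -275. ]
handle [350 162  10  42 273] [array([  46.3, -149.2]), array([14. , 64.4]), np.float64(88.8)]
lock_knob 0.8 [327. 247.] [487.7 -33.1  91. ] [-85.4 -69.2]
push_handle 0.82 [472. 338.] [ 615.4 -106.2   97. ] [  38.  -149.4]
pipette 0.91 [201. 127.] [371.1  49.5   0. ] [-197.1   19.9]
knob [ 315  212   23   79 1712] [array([-87.5, -68.8]), array([59.8, 16.1]), np.float64(89.9)]
handle [475 229  23  23 156] [array([ 24.4, -55.9]), array([15.4,  8.2]), np.float64(63.4)]
handle [470 262  22  23 156] [array([ 24.7, -81.5]), array([15.4,  7.3]), np.float64(59.1)]
handle [498 262  24  22 170] [array([ 46.6, -81.4]), array([15.4,  8.1]), np.float64(59.1)]
handle [493 293  23  22 179] [array([  46.8, -107.4]), array([15.3,  8.6]), np.float64(56.4)]
handle [465 294  23  20 162] [array([  24.9, -106.2]), array([14.7,  6.4]), np.float64(45.0)]
handle [ 434  336   98   19 1129] [array([  39.6, -147.7]), array([14.1, 77.8]), np.float64(89.2)]
```

The knob is now at x -87.5, 25.2 mm from its locked place, so the carriage is free. Next I'll go behind the handle.

```bash
python3 -m inch '[[-2,2.3,0,0],[-2,2.3,0,0],[-2,2.3,0,0],[-2,2.3,0,0],[-2,2.3,0,0],[-1.5,2.2,0,0],[0,0,0,0]]' >/dev/null; python3 where.py 40 -188 88
```

```text
t 10.62 world [ 618.1 -143.1  170.8] local [  38.5 -186.4] jaw yaw 3.77 tilt [0.042 0.002] F local [0.  0.2] -0.5 w 34.1 q [-0.05  0.65  0.4   1.65 -0.34  0.86  0.55]
need cm [-0.15 -0.21  8.28]
```

```bash
python3 -m inch '[[-0.1,-0.05,0.8,0],[0,-0.05,0.8,0],[0,-0.05,0.8,0],[0,-0.05,0.8,0],[0,-0.05,0.8,0],[0,-0.05,0.8,0],[0,-0.05,0.8,0],[0,0,0,0]]' >/dev/null; python3 where.py 40 -185 90
```

```text
t 11.28 world [ 610.9 -140.3  105.6] local [  31.5 -183.2] jaw yaw 3.85 tilt [0.033 0.006] F local [-0.6  0.5] -0.1 w 34.2 q [-0.03  0.73  0.36  1.72 -0.38  0.73  0.59]
need cm [-0.2   0.79  1.59]
```

```bash
python3 -m inch '[[-0.1,0.4,0.6,0],[0,0.3,0.6,0],[0,0,0,-0.5],[0.4,0,0,0],[0.4,0,0,0],[0.4,0,0,0],[0,0,0,0]]' >/dev/null; python3 where.py 40 -164 90;  python3 -m inch '[[0.3,0,0,0],[0.3,0,0,0],[0.2,0,0,0]]' >/dev/null; python3 where.py 40 -164 90
```

```text
t 11.87 world [ 619.  -127.4   92.9] local [  40.4 -170.8] jaw yaw 4.42 tilt [0.034 0.006] F local [0.1 0.5] -0.0 w 34.3 q [-0.05  0.75  0.35  1.71 -0.39  0.72  0.58]
need cm [ 0.68 -0.04  0.29]
t 12.12 world [ 618.7 -120.8   93.8] local [  40.5 -164.2] jaw yaw 4.38 tilt [0.036 0.003] F local [ 0.6 -3.5] -1.7 w 33.6 q [-0.06  0.74  0.36  1.72 -0.39  0.71  0.57]
need cm [ 0.02 -0.06  0.37]
```

```bash
python3 -m inch '[[0.3,0,0,0.5],[0.4,0,0,0.5],[0.4,0,0,0],[0.4,0,0,0],[0.4,0,0,0],[0.4,0,0,0]]' >/dev/null; python3 where.py 40 -68 90
```

```text
t 12.62 world [ 617.5 -101.8   94. ] local [  40.3 -145.1] jaw yaw 3.09 tilt [ 0.038 -0.005] F local [ 1.2 -3.5] -2.0 w 34.0 q [-0.11  0.74  0.37  1.74 -0.39  0.7   0.52]
need cm [ 7.71 -0.07  0.34]
```

```bash
python3 -m inch '[[0.4,0,0.03,0],[0.4,0,0.03,0],[0.4,0,0.03,0],[0.4,0,0.03,0],[0.4,0,0,0],[0.4,0,0,0],[0.4,0,0,0],[0.4,0,0,0],[0.4,0,0,0],[0.4,0,0,0]]' >/dev/null; python3 where.py 40 -68 90
```

```text
t 13.45 world [615.  -57.8  93.9] local [  40.3 -101.1] jaw yaw 3.13 tilt [ 0.039 -0.005] F local [-0.7 -4.3] 1.5 w 33.9 q [-0.19  0.73  0.38  1.76 -0.4   0.68  0.46]
need cm [ 3.31 -0.06  0.36]
```

```bash
python3 -m inch '[[0.4,0,0,0],[0.4,0,0,0],[0.4,0,0,0],[0.4,0,0,0],[0.4,0,0,0],[0.3,0,0,0]]' >/dev/null; python3 where.py 40 -68 90; python3 -m inch '[[0.2,0,0,0],[0.2,0,0,0],[0.2,0,0,0]]' >/dev/null; python3 where.py 40 -68 90
```

```text
t 13.95 world [613.6 -31.8  93.9] local [ 40.4 -75.1] jaw yaw 3.14 tilt [ 0.039 -0.005] F local [-0.4 -3.4] 2.0 w 34.1 q [-0.23  0.73  0.38  1.77 -0.4   0.68  0.43]
need cm [ 0.71 -0.06  0.38]
t 14.2 world [613.2 -25.6  93.9] local [ 40.4 -68.8] jaw yaw 3.17 tilt [ 0.039 -0.006] F local [-1.1 -8.4] 1.0 w 33.9 q [-0.24  0.73  0.38  1.77 -0.4   0.68  0.42]
need cm [ 0.08 -0.05  0.39]
```

```bash
for i in 1 2; do python3 -m inch '[[0.3,0,0,0],[0.3,0,0,0]]' >/dev/null; python3 where.py 40 -68 90;done
```

```text
t 14.37 world [613.2 -25.8  94.1] local [ 40.4 -69. ] jaw yaw 3.03 tilt [ 0.041 -0.014] F local [-0.6 -8.1] 0.8 w 33.8 q [-0.25  0.73  0.39  1.78 -0.4   0.67  0.41]
need cm [ 0.1  -0.05  0.4 ]
t 14.53 world [613.2 -26.   94.1] local [ 40.4 -69.2] jaw yaw 2.87 tilt [ 0.043 -0.023] F local [-0.7 -9.2] 1.5 w 34.1 q [-0.26  0.73  0.4   1.78 -0.4   0.67  0.4 ]
need cm [ 0.13 -0.05  0.41]
```

At the rigid stop: force rises to 9 N with no further travel. I'll back off, lift and check.

```bash
python3 -m inch '[[-0.3,0,0,0],[-0.8,0,0,0],[-1.2,0,0,0],[-1.5,0,0,0],[0,0,-2,0],[0,0,-2,0],[0,0,-2,0],[0,0,-2,0],[-2,0,-1,0],[-3,0,0,0],[-3,0,0,0],[0,0,0,0]]' >/dev/null; python3 where.py; python3 look.py top top3.png; python3 look.py wrist w3.png
```

```text
t 15.53 world [ 614.2 -139.5  186.5] local [  35.  -182.5] jaw yaw 3.25 tilt [ 0.035 -0.005] F local [-0.5 -2.2] 0.3 w 34.2 q [-0.08  0.64  0.44  1.65 -0.33  0.9   0.53]
lock_knob 0.64 [139. 103.] [485.7 -32.5  91. ] [-87.3 -68.4]
push_handle 0.58 [313.  81.] [610.  -10.4  97. ] [ 38.  -53.5]
beaker 0.59 [262. 306.] [ 569.8 -238.5    0. ] [ -15.1 -278.9]
pipette 0.83 [44.  5.] [369.6  48.5   0. ] [-198.7   19. ]
knob [ 112   54   38   94 2489] [array([-86.8, -69.2]), array([16.7, 59.5]), np.float64(0.1)]
handle [ 256   65  120   25 2700] [array([ 39.7, -52.4]), array([79.7, 14.3]), np.float64(0.0)]
```

View pics/w3.png

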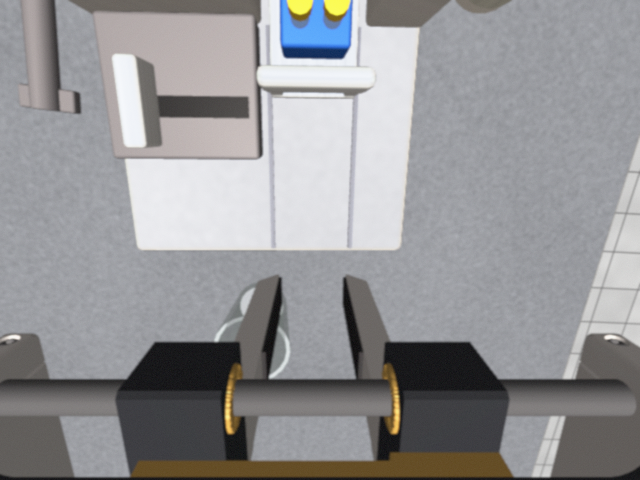

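The wrist view shows the handle at (315,77), up against the tunnel with the rack inside. The knob is at the left end of its slot (130,100), and the pipette and beaker are in place. The gripper is clear of everything.

```bash
python3 -m inch '[[0,0,0,0],[0,0,0,0],[0,0,0,0]]'; python3 -c "
from rig import sign_off;print(sign_off())"
```

```text
time: 16.28
position: [614.6, -129.5, 185.1]
tcp_rot: [0.683, 0.73, 0.011, 0.012]
wrist_force: [0.5, -0.4, 1.2]
grip_width: 34.0
the job is handed in; nothing more can be done
None
```

The rack is docked: the lock was released first, then the carriage was pushed fully home, and the job is handed in at about 16.3 s.

- **Lock:** I set the open fingers astride the knob and pushed gently towards -x. It gave at about 4.5 N until it met the far buffer, with at most about 9 N on the wrist and no squeezing. The wrist camera put it 25 mm from its locked place (21 mm asked), and still there after docking.
- **Carriage:** I pushed the handle at about 4 N until it met the rigid stop, where the force rose to about 9 N with no more travel. The last look put the handle at y -52.4 mm; -53 mm is fully home.
- **Other things:** In the last wrist picture the fingers were clear of everything and the wrist force was about zero. The pipette read within 2 mm of its first position and the beaker within about 7 mm. The beaker's first reading came from a different camera, and the gripper never came near it. I did not re-measure the reagent bottle, and the arm did not go near it either.
- **Checks that fell short:** The top camera missed the knob on two looks and missed everything on the last one, because the arm blocked its view. The final positions therefore rest on the wrist camera and the contact forces.

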